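# Take the measuring cup and the push-and-turn safety cap off the cleaner bottle

## Task

Open the blue bottle of counter cleaner: first lift the orange measuring cup off it and stand the cup mouth down on the counter beside the bottle, clear of the holder. Then grip the white safety cap, press it fully down, keep it pressed while you turn it anticlockwise (seen from above) by a bit less than a quarter turn, and lift it off. Finish still holding the cap, level, straight above the open neck with about 8 cm of air between the cap and the place where it sat; leave the honey jar and the cheeses around it where they stand.

Things in the scene. Friction and masses are not known exactly. Their poses are not given: they have to be found in the camera images.
- bottle: Round blue bottle, 76 mm wide, fixed upright in a grey round holder 100 mm wide that is screwed to the counter. Origin: centre of the holder's underside, on the counter; z up along the bottle's axis. Bottle shoulder: flat ledge 65 mm wide at z = 100 mm. Above it a neck 20 mm wide (with lugs, 32 mm) up to z = 132 mm, and a white sprung plug in the neck up to z = 145 mm.
- cap: White ribbed push-and-turn cap, round, 48 mm wide, 40 mm high, 40 g; origin: centre of its lower rim, z up. Locked: origin at bottle z = 107 mm, top 147 mm, its x axis along the bottle's. Spring: about 6 N to start pressing, 12 N at the full 7 mm (rim on the ledge). Pressed over 4 mm it turns anticlockwise from above, is free to lift from 50 to 130 degrees (aim for 75); stop at about 140. Clockwise is blocked.
- cup: Orange measuring cup, 62 mm wide at the mouth and 60 mm at the closed end, 54 mm high, wall 3 mm, 50 g, loose. It is turned upside down over the cap, its rim on the bottle's ledge (bottle z = 100 mm), closed end on top at bottle z = 154 mm. Inside width 54 mm or more, inside depth 50 mm. Origin: centre of its mouth (lower rim); z points up to the closed end.
- honey_jar: Glass jar of honey with a grey lid, 71 mm wide, 110 mm high, loose, behind the bottle, right of the wire slicer. Origin: centre of its underside. Leave alone.
- crottin: Pale drum-shaped cheese, 63 mm wide, 72 mm high, loose, behind the bottle to the right. Origin: centre of its underside. Leave alone.
- ash_brick: Grey ashed truncated-pyramid cheese, 57 x 63 mm, 54 mm high, loose, left of the bottle near the front edge. Origin: centre of its underside. Leave alone.
There are look-alikes about, which are no part of the job. What is meant by the cup is not brown or green, and is the larger of those in its own colour.

How it is judged (in metres and radians):
On the way, in this order (a step that is already met when the one before it is completed fails the run):
1. the measuring cup stands mouth down on the counter, clear of the bottle's holder, and is let go (height (world z) of cup between -0.01 and 0.012 m and angle between cup's own z axis and vertical below 0.15 rad and horizontal distance between cup and bottle above 0.085 m and contact force between the fingers and cup below 0.1 N), for 0.2 s.
2. the gripped cap is pressed down by at least 4 mm while still locked (z of cap in the frame of bottle below 0.103 m and angle between the x axis of cap and the x axis of bottle, either way round below 0.4 rad and contact force between the fingers and cap above 0.5 N), for 0.05 s.
3. the cap, still on the neck, is turned by more than 43 degrees (angle between the x axis of cap and the x axis of bottle, either way round above 0.75 rad and z of cap in the frame of bottle below 0.113 m and horizontal distance between cap and bottle below 0.006 m), for 0.05 s.
At the end, for the whole second after the job is handed in: The cap is held still in the fingers, level within 15 degrees, within 35 mm sideways of the bottle's axis and 50 to 140 mm above its locked place, touching neither bottle nor cup; the cup stands mouth down on the counter, let go, its centre more than 85 mm from the bottle's axis (all of step 1 and z of cap in the frame of bottle between 0.157 and 0.247 m and horizontal distance between cap and bottle below 0.035 m and angle between cap's own z axis and vertical below 0.26 rad and contact force between the fingers and cap above 1 N and contact force between cap and bottle below 0.1 N and contact force between cap and cup below 0.1 N and linear speed of cap below 0.03 m/s); the arm keeps its last pose, push and grip.
It fails at once if the cup is tipped over (angle between cup's own z axis and vertical above 1.2 rad).
It fails at once if the honey jar is pushed away or tipped (over 30 mm or 17 degrees) (distance of honey_jar from where it was at the start of the episode above 0.03 m or angle between honey_jar's own z axis and vertical above 0.3 rad).
It fails at once if the pale drum cheese is pushed away or tipped (over 30 mm or 17 degrees) (distance of crottin from where it was at the start of the episode above 0.03 m or angle between crottin's own z axis and vertical above 0.3 rad).
It fails at once if the grey cheese is pushed away or tipped (over 30 mm or 17 degrees) (distance of ash_brick from where it was at the start of the episode above 0.03 m or angle between ash_brick's own z axis and vertical above 0.3 rad).
It also fails if it takes over 53 s, if anything falls off the work surface, if the arm or the gripper's body presses on something with over 40 N, if the wrist force passes 120 N, or if a joint passes its speed limit or range.

## Robot

A 6-joint arm with a two-finger parallel gripper is mounted at the origin on a cart in front of the work surface, level with it; the furniture and walls round the work are solid. World frame = base frame: x ahead of the robot, y to its left, z up, the work surface at z = 0. Lengths are in mm, angles in rad, forces in N, time in s.
With the tool pointing down it reaches from about 250 to 775 mm from the base axis. Payload 4 kg.
Tool frame: the origin (TCP) lies on the centre line of the jaws, within the pads' length; the fingertips stand 17 mm ahead of it and the grasp point (between the pads) lies 2 mm behind it; z points along the fingers, y is the direction in which the jaws open and shut (so a half turn about z gives the same grasp; the last joint's range is limited). The gripper opens to 85 mm and grips with 20 to 120 N. Pads are 22 mm wide; open, the fingers measure 114 mm over their backs; the gripper's body (76 mm by 85 mm) begins 54 mm behind the grasp point. The pads swing forward as they close: fully open they stand 13 mm farther back than shut.
Start: joints at [-1.278, 0.087, 1.371, -0, 1.684, -0.103], TCP at [212.049, -507.495, 248.341] pointing down, gripper open.
Joint ranges: [-3.1, 3.1], [-0.76, 2.03], [0.27, 2.55], [-1.08, 4.22], [0.17, 2.65], [-2.57, 2.57]. Speed limits (rad/s): [2.79, 2.79, 3.14, 3.14, 3.14, 3.14].

## Interface

Orientations are given as a rotation vector (axis times angle).
In Python, from bench import ctrl gives the robot as it stands. The module is installed in compiled form; this text tells all that it offers.
- The arm moves only by the shell command python3 -m inch 'ROWS' [OPENING] [FORCE]. ROWS is text: rows parted by semicolons, each of 4 numbers parted by spaces: the shift along the world's x, y, z in cm, then the turn about the world's z in degrees. A call has 1 to 12 rows; each row shifts and turns the commanded pose from where the row before left it; what a row does not reach is not made up. A row lasts 1/10 s, in which the tool goes at most 50 mm and 8.59 degrees, less where a joint would pass 70% of its speed; a pose out of reach is approached as far as the arm can. A call with a gripper value outside its range is refused whole. OPENING is the finger opening in cm, from 0 to 8.54, set as the call begins (- or left out, the last holds). The fingers move at their own pace and stop on an object; FORCE is the grip in N (left out, the last holds). Time passes only in rows, so rows that do not move let the fingers close. It gives the time, the measured TCP pose, the force and the opening at its end, in the units of the state.
- ctrl.sense(): the state, without advancing time (a new reading comes with each control period).
- ctrl.snapshot(name): name is "side" or "top" or "wrist"; returns the picture (480x640x3 uint8, blue, green, red); there is no depth.
- ctrl.get_calibration(name): a dict with "camera_matrix" (3x3 intrinsics, pixels), "extrinsics" (4x4, takes a point from world to camera coordinates); the wrist camera has in their place "hand_eye" (4x4, takes a point from camera to tool coordinates, whose origin is the TCP and whose axes are the flange's). Camera axes: x right, y up, looking along -z (the intrinsics and any distortion apply to the point x, -y, -z); pixel columns grow to the right and rows downward; lengths in mm; the calibration is good to about 2 mm. A picture is of the moment at which its call begins: read the wrist's pose just before it. get_calibration takes no time and is no camera call.
- ctrl.finish_job(): hands the job in, once; it reports no verdict.
Trained networks look in the newest picture that a camera, given by its name, has taken for a name from the list of things; names that differ only in an ending like _2 or _b are one class to them, and where a whole thing is asked for, a point or a joint stands for the part that bears it (a point fixed in the world has none). Each returns a list of dicts, best first, with "p" (0 to 1); they miss things now and then, are a little off and sometimes report something else, mostly with a low value. They report only what shows in the picture. A call takes as long as a camera call. They do not tell look-alikes from the thing itself.
- ctrl.search_frame(camera, thing): "location" ([x, y, z] in mm, in world coordinates, good to about 4 mm: the middle of the surface that is visible of it).
- ctrl.regions_of(camera, thing): "mask" (480x640 bool, what is visible of it).
The state is a dict: "time_s": time; "qpos": joint angles; "qvel": joint speeds; "joint_efforts": joint torques, N m; "tcp_pos": TCP position; "tcp_rot": TCP orientation; "force": force on the tool from outside, world axes, zero at the start; "ft_torque": the same for the moment, N m; "grip_width": finger opening in mm.
Only numpy, scipy, OpenCV 4.12 (cv2) and the standard library are available. Lean on these libraries where they do the work, as an engineer would, in place of code of your own. Each camera call takes 0.05 s, during which the arm holds its last target. There are 200 camera calls.

## Working session

There is one attempt and no reset: what is moved stays moved. The work goes in short steps, Python scripts to look and compute and a shell command to move; the robot and the scene stay as the last step left them, time stands still between calls to the robot, and variables do not carry over. Pictures are saved under pics/ and viewed, about 8 in all and at most 12, crops included, and the job is handed in when it is done.

```bash
mkdir -p pics
python3 - <<'E'
from bench import ctrl
import cv2
s=ctrl.sense(); print({k:s[k] for k in('time_s','tcp_pos','tcp_rot','force','grip_width')})
for c in('top','side'):
    im=ctrl.snapshot(c); cv2.imwrite(f'pics/{c}0.png',im)
    for t in('bottle','cap','cup','honey_jar','crottin','ash_brick'):
        print(c,t,[([round(float(v)) for v in d['location']],round(float(d['p']),2)) for d in ctrl.search_frame(c,t)])
    k=ctrl.get_calibration(c); print(k)
E
```

```text
{'time_s': 0.0, 'tcp_pos': array([ 211.90366704, -507.02932536,  247.11044082]), 'tcp_rot': array([-3.07806259e+00, -6.17237574e-01,  3.15722115e-04]), 'force': array([ 0.16302994, -0.17977178, -0.3464061 ]), 'grip_width': 85.15229547342052}
top bottle [([453, 137, 42], 0.58)]
top cap []
top cup [([462, 110, 152], 0.89), ([572, 217, 58], 0.66), ([605, 108, 39], 0.62), ([802, 126, 40], 0.61)]
top honey_jar [([678, 181, 109], 0.92)]
top crottin [([696, 47, 71], 0.83)]
top ash_brick [([504, 426, 37], 0.9)]
{'camera_matrix': array([[564.09120124,   0.        , 319.99477022],
       [  0.        , 564.09120124, 232.73140062],
       [  0.        ,   0.        ,   1.        ]]), 'extrinsics': array([[ 6.15827676e-02, -9.98095895e-01, -3.48528221e-03,
         2.14566928e+02],
       [ 9.77335908e-01,  5.95925427e-02,  2.03133580e-01,
        -6.61863263e+02],
       [-2.02539095e-01, -1.59158195e-02,  9.79144832e-01,
        -9.73353471e+02],
       [ 0.00000000e+00,  0.00000000e+00,  0.00000000e+00,
         1.00000000e+00]])}
side bottle [([461, 73, 44], 0.58)]
side cap []
side cup [([464, 83, 146], 0.88), ([602, 90, 34], 0.87), ([804, 119, 33], 0.81), ([574, 196, 42], 0.66)]
side honey_jar [([688, 156, 70], 0.65)]
side crottin [([700, 19, 57], 0.75)]
side ash_brick [([502, 417, 27], 0.82)]
{'camera_matrix': array([[618.84780867,   0.        , 333.17920288],
       [  0.        , 618.84780867, 248.65346144],
       [  0.        ,   0.        ,   1.        ]]), 'extrinsics': array([[ 9.85276992e-01, -1.70483169e-01, -1.28350689e-02,
        -6.14888016e+02],
       [ 1.02211118e-01,  5.27201454e-01,  8.43570693e-01,
        -2.84457882e+02],
       [-1.37047938e-01, -8.32462681e-01,  5.36864738e-01,
        -1.03775569e+03],
       [ 0.00000000e+00,  0.00000000e+00,  0.00000000e+00,
         1.00000000e+00]])}
```

View pics/top0.png

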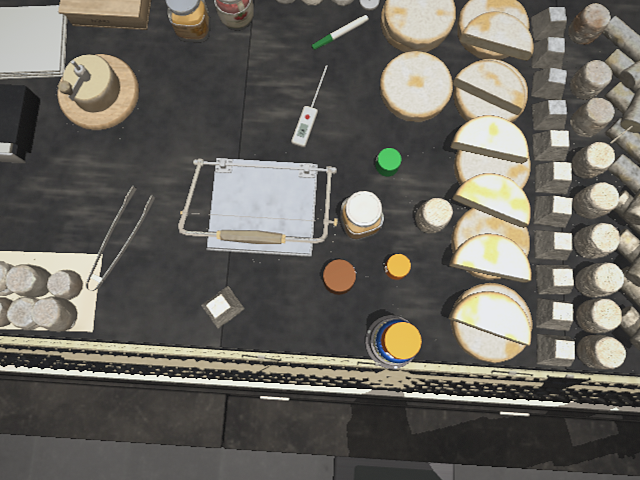

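View pics/side0.png

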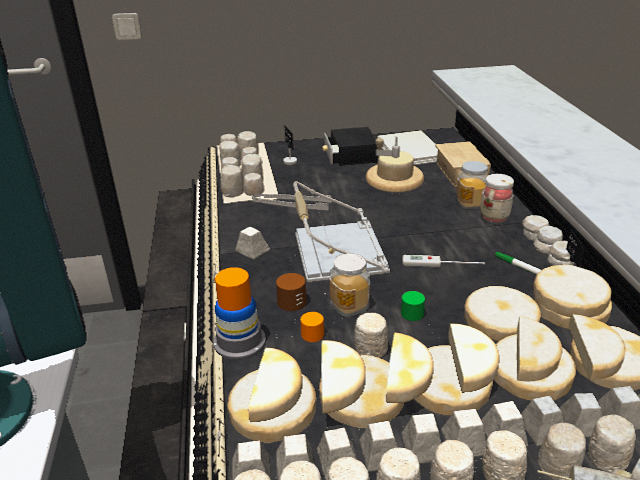

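Top view: bottle at (393,342) wearing the larger orange cup, whose top is at (402,341). The look-alikes are a small orange cup (398,265), a brown cup (339,276) and a green cup (388,161). I choose the cup at (402,341). Next I fit its position in both views and check a crop.

```bash
cat > h.py <<'E'
import numpy as np, cv2
from bench import ctrl
from scipy.optimize import minimize
def proj(c,P):
    k=ctrl.get_calibration(c);P=np.asarray(P,float);q=P@k['extrinsics'][:3,:3].T+k['extrinsics'][:3,3]
    q=q*[1,-1,-1]@k['camera_matrix'].T; return q[:,:2]/q[:,2:]
def ring(x,y,z,r):
    a=np.linspace(0,2*np.pi,60,endpoint=False);return np.c_[x+r*np.cos(a),y+r*np.sin(a),0*a+z]
def hull(c,x,y,zr):
    return cv2.convexHull(proj(c,np.vstack([ring(x,y,z,r) for z,r in zr])).astype(np.float32))
def fit(masks,zr,x0):
    def cost(p):
        t=0
        for c,m in masks.items():
            S=4;im=np.zeros((480*S,640*S),np.uint8);cv2.fillPoly(im,[np.int32(hull(c,*p,zr)*S+S/2)],255)
            h=cv2.resize(im,(640,480),interpolation=cv2.INTER_AREA)/255.
            t+=np.abs(h-m).sum()/m.sum()
        return t
    r=minimize(cost,x0,method='Nelder-Mead',options=dict(initial_simplex=np.array([x0,[x0[0]+8,x0[1]],[x0[0],x0[1]+8]]),xatol=.1)); return r.x,r.fun
def orange(im,box):
    h=cv2.cvtColor(im,cv2.COLOR_BGR2HSV);m=(cv2.inRange(h,(5,150,60),(25,255,255))>0)
    b=np.zeros_like(m);x0,y0,x1,y1=box;b[y0:y1,x0:x1]=1;return m&b
E
python3 - <<'E'
from h import *
T=cv2.imread('pics/top0.png');S=cv2.imread('pics/side0.png')
m={'top':orange(T,(370,305,440,375)),'side':orange(S,(205,260,265,315))}
for k in m: print(k,m[k].sum())
zr=[(100,31),(154,30)]
for sel in (['top'],['side'],['top','side']): print(sel,fit({k:m[k] for k in sel},zr,[463,100]))
p,_=fit(m,zr,[463,100])
out=[]
for c,im,(x,y) in(('top',T,(340,290)),('side',S,(170,250))):
    im=cv2.resize(im,None,fx=4,fy=4,interpolation=cv2.INTER_CUBIC)
    for z in([(100,31),(154,30)],[(0,50)],[(100,32.5)]):
        cv2.polylines(im,[np.int32(hull(c,*p,z)*4+2)],True,(255,0,255),1)
    out.append(im[y*4:y*4+440,x*4:x*4+400])
cv2.imwrite('pics/crop.png',np.hstack(out))
E
```

```text
top 1157
side 1316
['top'] (array([460.55552977, 107.29036653]), np.float64(0.07231345433592624))
['side'] (array([459.86867636, 111.51808631]), np.float64(0.03979378985636808))
['top', 'side'] (array([460.15662813, 108.08442622]), np.float64(0.14692781542635996))
```

View pics/crop.png

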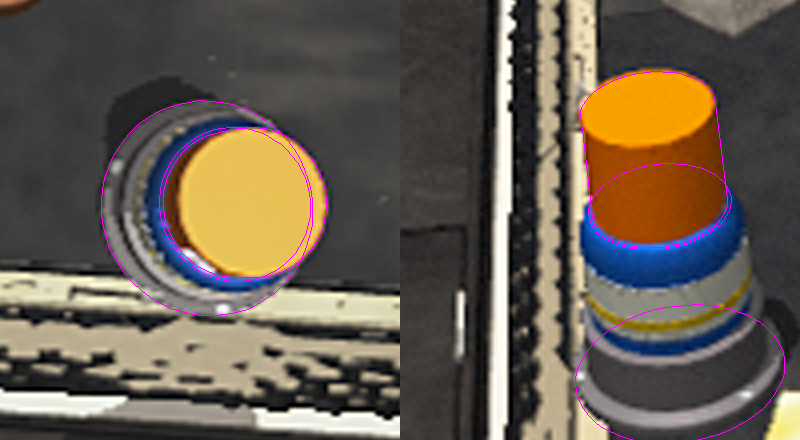

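The overlay matches the tall orange cup on the bottle, and the axis is at about (460, 109). I approach from above.

```bash
python3 -m inch '1.9 4.6 0 -1.9;1.9 4.6 0 -1.9;1.9 4.6 0 -1.9;1.9 4.6 0 -1.9;1.9 4.6 0 -1.9;1.9 4.6 0 -1.9;1.9 4.6 0 -1.9;1.9 4.6 0 -1.9;1.9 4.6 0 -1.9;1.9 4.6 0 -1.9;1.9 4.6 0 -1.9;1.9 4.6 0 -1.9' 8.54; python3 -m inch '0 0 0 0;0 0 0 0;0 0 0 0'
python3 - <<'E'
from h import *
from scipy.spatial.transform import Rotation as R
s=ctrl.sense(); im=ctrl.snapshot('wrist'); cv2.imwrite('pics/w1.png',im)
k=ctrl.get_calibration('wrist'); print(k, s['tcp_pos'],s['tcp_rot'],s['qpos'],R.from_rotvec(s['tcp_rot']).as_matrix().round(3))
print([(np.round(d['location']),d['p']) for d in ctrl.search_frame('wrist','cup')])
E
```

```text
time_s: 1.9
tcp_pos: [440.4, 46.6, 248.8]
tcp_rot: [3.141, -0.005, 0.002]
force: [0.7, -0.9, -0.2]
grip_width: 85.6
time_s: 2.2
tcp_pos: [439.8, 43.7, 248.4]
tcp_rot: [3.141, -0.005, -0.0]
force: [0.5, -0.4, 0.4]
grip_width: 85.0
{'camera_matrix': array([[397.88138649,   0.        , 320.62538508],
       [  0.        , 397.88138649, 238.77778364],
       [  0.        ,   0.        ,   1.        ]]), 'hand_eye': array([[ 5.06495656e-04,  9.60698484e-01,  2.77593529e-01,
         7.20513692e+01],
       [ 9.99999709e-01, -6.45183873e-04,  4.08264777e-04,
        -6.10662437e-01],
       [ 5.71318220e-04,  2.77593241e-01, -9.60698530e-01,
        -1.24861295e+02],
       [ 0.00000000e+00,  0.00000000e+00,  0.00000000e+00,
         1.00000000e+00]])} [439.81108818  43.68891521 248.35178512] [ 3.14085793e+00 -4.57119026e-03 -3.30271306e-04] [-2.88857342e-02 -1.56200519e-01  1.60667866e+00 -7.42259898e-04
  1.69130465e+00  1.54473222e+00] [[ 1.    -0.003 -0.   ]
 [-0.003 -1.    -0.001]
 [-0.     0.001 -1.   ]]
[(array([464., 104., 152.]), 0.77), (array([588.,  99.,  38.]), 0.66), (array([577., 205.,  52.]), 0.62)]
```

```bash
cat >> h.py <<'E'
from scipy.spatial.transform import Rotation as Rot
def wristcal(pos,rv):
    k=ctrl.get_calibration('wrist');T=np.eye(4);T[:3,:3]=Rot.from_rotvec(rv).as_matrix();T[:3,3]=pos
    return dict(camera_matrix=k['camera_matrix'],extrinsics=np.linalg.inv(T@k['hand_eye']))
_g=ctrl.get_calibration
E
python3 - <<'E'
import h; from h import *
w=wristcal([439.8,43.7,248.35],[3.14085793,-.00457,-.00033])
class C: get_calibration=staticmethod(lambda c:w if c=='wrist' else ctrl.get_calibration(c))
h.ctrl=C
im=cv2.imread('pics/w1.png');zr=[(100,31),(154,30)]
u=proj('wrist',[[460,109,154]])[0];print(u)
n=orange(im,(0,0,640,480));_,l,st,ce=cv2.connectedComponentsWithStats(n.astype(np.uint8))
i=min([i for i in range(1,len(st)) if st[i,4]>400],key=lambda i:np.hypot(*(ce[i]-u)));m=l==i;print(st[i])
p,f=fit({'wrist':m},zr,[460,109]);print(p,f)
cv2.polylines(im,[np.int32(hull('wrist',*p,zr))],True,(255,0,255),1);cv2.imwrite('pics/w1b.png',im)
E
```

```text
[206.18874662 219.49990369]
[ 157  155  117  111 9886]
[462.09092534 107.10399529] 0.04205709797574704
```

View pics/w1b.png

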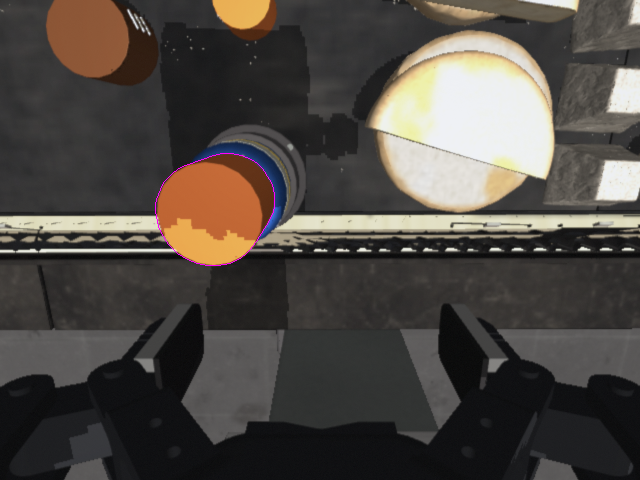

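The wrist view shows the cup at (215,210), and the fit gives (462, 107). Combining the views I use (461, 108) and descend over it.

```bash
python3 -m inch '1.1 3.2 0 0;1 3.2 0 0;0 0 0 0;0 0 -2.9 0;0 0 -2.9 0;0 0 -2.9 0;0 0 -2.8 0;0 0 0 0;0 0 0 0'; python3 -m inch '0 0 0 0;0 0 0 0;0 0 0 0;0 0 0 0;0 0 0 0;0 0 0 0;0 0 0 0' 4 30
```

```text
time_s: 3.2
tcp_pos: [461.0, 107.2, 133.7]
tcp_rot: [3.141, -0.007, -0.001]
force: [0.8, 0.1, 0.3]
grip_width: 85.7
time_s: 3.9
tcp_pos: [462.6, 108.3, 136.1]
tcp_rot: [3.141, -0.003, 0.008]
force: [-0.3, -1.4, 6.3]
grip_width: 60.9
```

```bash
python3 -m inch '0 0 1 0;0 0 2 0;0 0 2.5 0;0 0 2.5 0;0 0 0 0;0 0 0 0'
python3 - <<'E'
from h import *
for c in('side','wrist'): cv2.imwrite(f'pics/{c}2.png',ctrl.snapshot(c))
a=cv2.imread('pics/side2.png')[180:400,140:440];b=cv2.imread('pics/wrist2.png')
cv2.imwrite('pics/c2.png',np.hstack([cv2.resize(a,(400,293)),cv2.resize(b,(391,293))]))
E
```

```text
time_s: 4.5
tcp_pos: [461.2, 108.7, 213.8]
tcp_rot: [-3.141, 0.003, -0.002]
force: [-0.1, -0.1, -1.4]
grip_width: 60.8
```

View pics/c2.png

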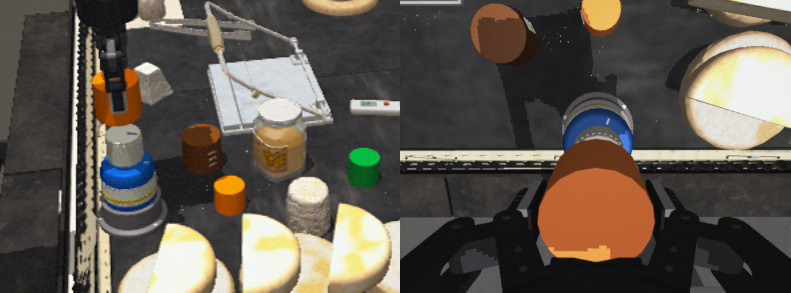

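The cup is held at about (115,95) in the left crop, and the white cap is free on the bottle at (123,140). I now place the cup 14 cm to the left.

```bash
python3 -m inch '0.2 3 0 0;0.2 4 0 0;0.3 4 0 0;0.3 3 0 0;0 0 -3 0;0 0 -4 0;0 0 -4 0;0 0 -3 0;0 0 -2 0;0 0 -1 0;0 0 -.5 0;0 0 0 0'; python3 -m inch '0 0 -.2 0;0 0 -.2 0;0 0 0 0'
```

```text
time_s: 5.8
tcp_pos: [470.9, 248.5, 38.1]
tcp_rot: [3.141, -0.003, -0.001]
force: [0.1, -0.6, -0.5]
grip_width: 60.9
time_s: 6.1
tcp_pos: [472.1, 248.9, 36.1]
tcp_rot: [-3.141, 0.003, -0.005]
force: [-1.3, 0.1, 4.3]
grip_width: 61.0
```

```bash
python3 -m inch '0 0 0 0;0 0 0 0;0 0 0 0;0 0 0 0;0 0 0 0;0 0 0 0' 8.5; python3 -m inch '0 0 1 0;0 0 2 0;0 0 4 0;0 0 5 0;0 0 5 0;0 0 4 0;-.5 -3.5 0 0;-.5 -3.5 0 0;-.5 0 0 0;0 0 0 0;0 0 0 0;0 0 0 0'
python3 - <<'E'
import h; from h import *
s=ctrl.sense()
ims={c:ctrl.snapshot(c) for c in('wrist','top','side')}
for c in ims: cv2.imwrite(f'pics/{c}3.png',ims[c])
w=wristcal(s['tcp_pos'],s['tcp_rot']);print(s['tcp_pos'],s['tcp_rot'],s['qpos'])
cc=ctrl
class C: get_calibration=staticmethod(lambda c:w if c=='wrist' else cc.get_calibration(c))
h.ctrl=C
for c in ims: print(c,[np.round(proj(c,[p])[0]).tolist() for p in([461,108,147],[471,248,54])])
for t in('cup','cap'):
  for c in('wrist','top','side'):
    print(t,c,[(np.round(d['location']).tolist(),round(float(d['p']),2)) for d in cc.search_frame(c,t)])
a=cv2.resize(ims['wrist'],(400,300));b=ims['side'][180:405,130:430]
cv2.imwrite('pics/c3.png',np.hstack([a,cv2.resize(b,(400,300))]))
E
```

```text
time_s: 6.7
tcp_pos: [471.0, 248.5, 34.2]
tcp_rot: [3.141, -0.003, -0.0]
force: [0.6, 0.0, 0.5]
grip_width: 84.6
time_s: 7.9
tcp_pos: [456.1, 179.3, 244.2]
tcp_rot: [-3.142, 0.002, 0.0]
force: [0.1, -1.3, -0.7]
grip_width: 85.4
[456.0693302  179.25363021 244.22622604] [-3.14150083e+00  1.56732607e-03  4.31419403e-04] [ 2.58630812e-01 -4.60143420e-02  1.51444250e+00  1.59568651e-04
  1.67340656e+00  1.83044128e+00]
wrist [[444.0, 244.0], [236.0, 198.0]]
top [[402.0, 340.0], [318.0, 330.0]]
side [[232.0, 280.0], [239.0, 278.0]]
cup wrist [([473.0, 247.0, 54.0], 0.9), ([577.0, 212.0, 53.0], 0.73), ([596.0, 103.0, 38.0], 0.59)]
cup top [([571.0, 215.0, 55.0], 0.96), ([471.0, 263.0, 52.0], 0.75), ([800.0, 127.0, 39.0], 0.75), ([601.0, 106.0, 40.0], 0.58)]
cup side [([571.0, 191.0, 42.0], 0.77), ([489.0, 237.0, 55.0], 0.76), ([806.0, 119.0, 34.0], 0.62), ([603.0, 88.0, 32.0], 0.56)]
cap wrist [([467.0, 110.0, 142.0], 0.57)]
cap top []
cap side [([464.0, 91.0, 144.0], 0.6)]
```

View pics/c3.png

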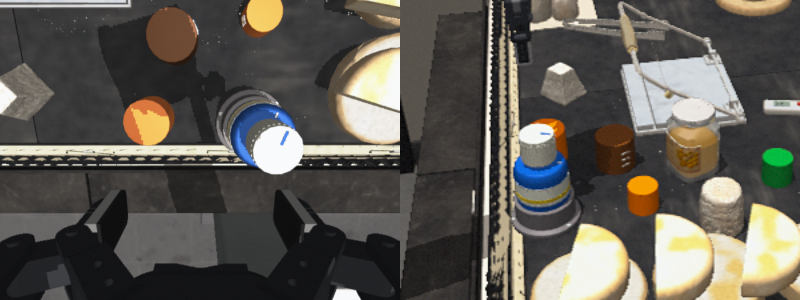

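The cup stands upright at about (472, 248). The cap top is where predicted, at wrist full-frame pixel (443,240), so the axis is at about (462, 108). Next I grip the cap.

```bash
python3 -m inch '.3 -3.5 0 0;.3 -3.6 0 0;0 0 0 0;0 0 -2.9 0;0 0 -2.9 0;0 0 -2.9 0;0 0 -2.8 0;0 0 0 0;0 0 0 0'; python3 -m inch '0 0 0 0;0 0 0 0;0 0 0 0;0 0 0 0;0 0 0 0;0 0 0 0;0 0 0 0;0 0 0 0' 3 80
```

```text
time_s: 9.25
tcp_pos: [462.0, 107.9, 129.6]
tcp_rot: [-3.142, 0.003, 0.001]
force: [0.4, -0.1, 0.4]
grip_width: 85.0
time_s: 10.05
tcp_pos: [463.1, 107.6, 131.5]
tcp_rot: [-3.141, 0.004, -0.006]
force: [-1.7, -0.0, 5.0]
grip_width: 45.8
```

```bash
python3 -m inch '0 0 -.2 0;0 0 -.2 0;0 0 -.2 0;0 0 -.2 0;0 0 0 0;0 0 0 0'
```

```text
time_s: 10.65
tcp_pos: [463.2, 107.6, 124.9]
tcp_rot: [-3.141, 0.003, -0.006]
force: [-4.5, -1.1, 12.2]
grip_width: 45.9
```

```bash
python3 -m inch '0 0 -.2 0;0 0 -.1 0;0 0 0 0;0 0 0 0'; python3 -m inch '0 0 0 3;0 0 0 5;0 0 0 7;0 0 0 7;0 0 0 7;0 0 0 7;0 0 0 7;0 0 0 7;0 0 0 7;0 0 0 7;0 0 0 7;0 0 0 5'; python3 -m inch '0 0 0 0;0 0 0 0;0 0 0 0'
```

```text
time_s: 11.05
tcp_pos: [463.3, 107.7, 124.6]
tcp_rot: [-3.141, 0.003, -0.008]
force: [-8.9, -1.8, 22.6]
grip_width: 45.6
time_s: 12.25
tcp_pos: [465.0, 108.5, 124.5]
tcp_rot: [2.471, 1.934, 0.014]
force: [-5.2, 2.1, 18.9]
grip_width: 45.9
time_s: 12.55
tcp_pos: [465.0, 108.5, 124.5]
tcp_rot: [2.474, 1.93, 0.014]
force: [-4.1, 1.3, 18.9]
grip_width: 45.7
```

Run:
```python
from h import *
a=ctrl.snapshot('wrist');b=ctrl.snapshot('side')[220:370,150:350]
cv2.imwrite('pics/c4.png',np.hstack([cv2.resize(a[180:480,120:520],(400,300)),cv2.resize(b,(400,300))]))
```

```text
(no output)
```

View pics/c4.png

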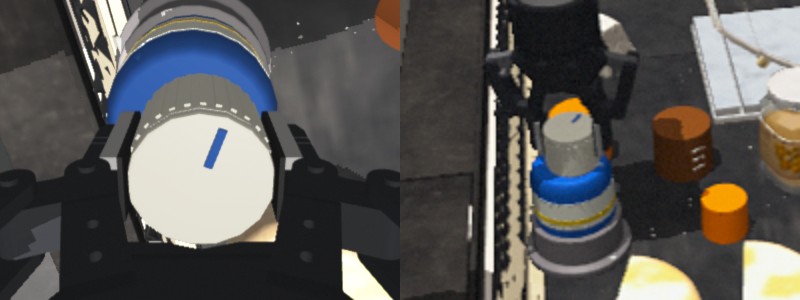

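The mark on the cap keeps its angle relative to the fingers, pointing up-right at (215,148), so the cap turned with the gripper. I lift.

```bash
python3 -m inch '0 0 .3 0;0 0 .4 0;0 0 .6 0;0 0 1 0;0 0 1.3 0;0 0 1.5 0;0 0 1.5 0;0 0 1.2 0;0 0 .8 0;0 0 .4 0;0 0 0 0;0 0 0 0'; python3 -m inch '0 0 0 0;0 0 0 0;0 0 0 0'
python3 - <<'E'
from h import *
a=ctrl.snapshot('wrist');b=ctrl.snapshot('side')[160:385,130:430]
for c in('wrist','side'):
  for t in('cap','cup'): print(c,t,[(np.round(d['location']).tolist(),round(float(d['p']),2)) for d in ctrl.search_frame(c,t)])
cv2.imwrite('pics/c5.png',np.hstack([cv2.resize(a,(400,300)),cv2.resize(b,(400,300))]))
E
```

```text
time_s: 13.85
tcp_pos: [461.7, 107.4, 207.7]
tcp_rot: [-2.477, -1.931, 0.002]
force: [0.3, -0.3, -0.6]
grip_width: 45.9
time_s: 14.15
tcp_pos: [461.9, 107.5, 207.9]
tcp_rot: [-2.477, -1.931, 0.001]
force: [-0.4, -0.5, -0.3]
grip_width: 45.9
wrist cap [([463.0, 110.0, 220.0], 0.65)]
wrist cup [([464.0, 238.0, 55.0], 0.91), ([594.0, 104.0, 39.0], 0.66), ([568.0, 212.0, 51.0], 0.57)]
side cap [([461.0, 89.0, 219.0], 0.77)]
side cup [([805.0, 119.0, 36.0], 0.91), ([572.0, 193.0, 42.0], 0.8), ([481.0, 240.0, 53.0], 0.59), ([600.0, 88.0, 31.0], 0.56)]
```

View pics/c5.png

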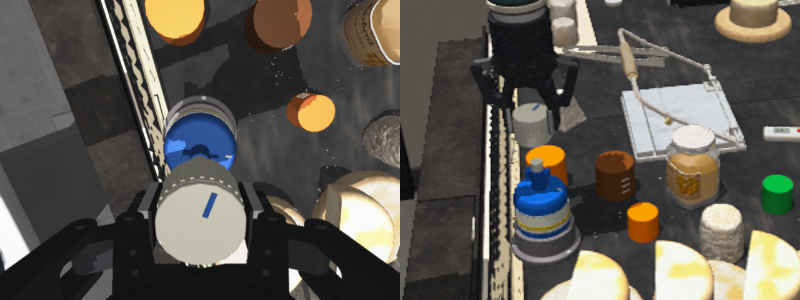

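The cap is held above the open neck. Its rim is at about z = 183, 76 mm above the locked place, and the cup is standing upright. I hand the job in.

```bash
python3 -c "
from bench import ctrl
print(ctrl.finish_job())"
```

```text
the job is handed in; nothing more can be done
None
```

The bottle is open and the job is handed in at about 14.3 s; no verdict was reported.

- **Cup:** I lifted the larger orange cup off and stood it mouth down at about (472, 248) mm, roughly 140 mm from the bottle's axis, and let it go. The last wrist picture puts it within about 10 mm of that spot, and it stands upright.
- **Cap:** I pressed it about 7 mm, with the force reaching 22 N. While it stayed pressed I turned it about 76° anticlockwise. The mark on the cap showed no slip in the fingers.
- **Final pose:** The cap is held level above the open neck, about 76 mm above its locked place, and the tool force is near zero. The tool is at (462, 107) mm and the bottle's axis is at about (462, 108) mm.
- **Neighbours:** I saw no sign that the honey jar or the cheeses had moved, but I did not measure them again at the end.
- **What disagreed:**
  - The side camera's network puts the cap about 20 mm lower in y than the wrist camera does. It showed a similar offset on the bottle and cup from the start.
  - The finger opening read 45.8 mm on the 48 mm cap.

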